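# Charge the hand wax press and draw its plunger

## Task

Charge the hand wax press: tip the hinged pot so that all five wax slugs fall into the hopper, then swing the pot back upright. Then draw the plunger straight up, 40 mm out of its bore and no farther (never right out), without wrenching it sideways, and finish still holding it there; leave everything else on the bench where it is.

Things in the scene. Friction and masses are not known exactly. Their poses are not given: they have to be found in the camera images.
- press: Hand wax press, bolted down, base plate 120 x 290 mm. Origin on the table under the hopper; turned up to 0.35 rad either way (0: axes as the world's). Along its own y: pot at +y, open aluminium hopper in the middle, grey bore block (60 x 60, top 102 above the table) with the upright plunger at y = -115. Base plate from y = -162 to 127.
- pot (a joint): Hinge of the pot. 0 = pot upright (a stop), grows as the pot tips towards the hopper, 2.4 rad = fully tipped (a stop). Light friction; let go while tipped, the pot may fall back upright. Tip it to 2.2 to 2.4 rad for all the slugs to slide out.
- pot_hinge (a point): Middle of the pot's hinge axis, 105 above the table, over the hopper's wall; the axis runs along the press's x. Fixed to the press.
- pot_bar (a point): Middle of the pot's handle: level round bar 10 mm thick, 56 long along the press's x, free from above. Pot upright: 98 to the press's +y of the hinge and 35 above it; it swings at radius 104 about the hinge, up and over towards -y. The pot is a round steel cup, 72 across, 58 deep, rim level with the hinge, axis 40 to +y of it.
- hopper_floor (a point): Centre of the hopper's inner floor, 34 above the table. Inside, the hopper is 82 along the press's x, 89 along y and 66 deep, open on top. Axes as the press's.
- bore_mouth (a point): Centre of the bore's mouth in the top of the bore block, 102 above the table. The bore is 21.2 across, upright, 75 deep, closed below. Axes as the press's.
- plunger: Loose steel plunger in the bore, 0.2 to 0.45 kg: shaft 20 mm across, 100 long, under a black round knob 34 across, 28 tall. Origin at the centre of its foot, z up along it. At the start the foot stands on the bore's bottom, 75 below the mouth; drawn 40 it is 35 below. It drops back if let go.
- plunger_knob (a point): Centre of the plunger's knob, 114 above its foot; 39 above the top of the bore block at the start.
- slug0: Wax slug: brown cylinder 18 across, 16 tall, 12 g, loose in the pot. Origin at the centre of its underside.
- slug1: Wax slug: brown cylinder 18 across, 16 tall, 12 g, loose in the pot. Origin at the centre of its underside.
- slug2: Wax slug: brown cylinder 18 across, 16 tall, 12 g, loose in the pot. Origin at the centre of its underside.
- slug3: Wax slug: brown block 16 x 14 x 14, 12 g, loose in the pot. Origin at the centre of its underside.
- slug4: Wax slug: brown block 16 x 14 x 14, 12 g, loose in the pot. Origin at the centre of its underside.
- brush: Bystander, to be left alone: flat brush with a pale wooden handle, 190 long (mm).
- scraper: Bystander, to be left alone: hand scraper, wooden handle and flat steel blade, 180 long (mm).
- beaker: Bystander, to be left alone: brown earthenware mug, 66 across, 85 high (mm).
- bottle: Bystander, to be left alone: grey bottle with a cap, 54 across, 150 high (mm).
- tray: Bystander, to be left alone: small empty open tray, 90 x 120 x 28 (mm).
- pad: Bystander, to be left alone: square paper pad, 80 x 80 x 12 (mm).
- pattern: Bystander, to be left alone: flanged wax pattern, flange 52 across, 30 high (mm).
Mind the look-alikes: they are no part of the job. What is meant by the plunger is not purple or yellow, and is the larger of those in its own colour.

How it is judged:
By the outcome, as a careful person would: the job done as asked, in the order asked, and still so for the second after the job is handed in, while the arm keeps its last pose, push and grip.
It also fails if it takes over 62 s, if anything falls off the work surface, if the arm or the gripper's body presses on something with over 40 N, if the wrist force passes 120 N, or if a joint passes its speed limit or range.

## Robot

A 7-joint arm with a two-finger parallel gripper is mounted at the origin on the work surface. World frame = base frame: x ahead of the robot, y to its left, z up, the work surface at z = 0. Lengths are in m, angles in rad, forces in N, time in s.
With the tool pointing down it reaches from about 0.425 to 0.925 m from the base axis. Payload 6.8 kg.
Tool frame: the origin (TCP) lies on the centre line of the jaws, within the pads' length; the fingertips stand 17 mm ahead of it and the grasp point (between the pads) lies 2 mm behind it; z points along the fingers, x is the direction in which the jaws open and shut, and the axes are right-handed (so a half turn about z gives the same grasp; the last joint's range is limited). The gripper opens to 85 mm and grips with 20 to 120 N. Pads are 22 mm wide; open, the fingers measure 114 mm over their backs; the gripper's body (76 mm by 85 mm) begins 54 mm behind the grasp point. The pads swing forward as they close: fully open they stand 13 mm farther back than shut.
Start: joints at [-1.393, 0.477, 0.022, 1.555, -0.011, 1.109, -0.083], TCP at [0.19, 0.648, 0.248] pointing down, gripper open.
Joint ranges: [-2.96, 2.96], [-0.34, 2.1], [-1.41, 1.46], [0.24, 2.44], [-1.37, 4.51], [0.17, 1.92], [-2.96, 2.96]. Speed limits (rad/s): [2.39, 2.39, 3.14, 3.14, 3.14, 3.14, 3.14].

## Interface

Orientations are given as a rotation vector (axis times angle).
In Python, from bench import r gives the robot as it stands.
- The arm moves only by the tool arm_command, never from a script. Its argument "increments" is a list of rows, each a list of 3 entries, a list of its own where there are three numbers: the shift along the world's x, y, z in m, then the turn, a rotation vector about the world's x, y, z in rad, then the opening in per cent of the stroke, from 0 (shut) to 100 (fully open). A call has 1 to 10 rows; each row is the pose to reach, as a shift and turn from the pose commanded when the call began; what a row does not reach only later rows make up. A row lasts 1/10 s, in which the tool goes at most 50 mm and 8.59 degrees, less where a joint would pass 70% of its speed; a pose out of reach is approached as far as the arm can. A call with a gripper value outside its range is refused whole. The fingers move at their own pace and stop on an object; "newtons" is the grip in N (left out, the last holds). Time passes only in rows, so rows that repeat a pose let the fingers close. It gives the time, the measured TCP pose, the force and the opening at its end, in the units of the state.
- r.get_obs(): the state, without advancing time (a new reading comes with each control period).
- r.grab_frame(name): name is "scene" or "top"; returns the picture (400x640x3 uint8, blue, green, red); there is no depth.
- r.camera_model(name): a dict with "camera_matrix" (3x3 intrinsics, pixels), "camera_from_world" (4x4, takes a point from world to camera coordinates). Camera axes: x right, y down, z forward; pixel columns grow to the right and rows downward; lengths in m; the calibration is good to about 2 mm. A picture is of the moment at which its call begins. camera_model takes no time and is no camera call.
- r.hand_in(): hands the job in, once; it reports no verdict.
The state is a dict: "clock": time; "joints": joint angles; "qvel": joint speeds; "tau": joint torques, N m; "tcp_pos": TCP position; "orientation": TCP orientation; "contact_force": force on the tool from outside, world axes, zero at the start; "moment": the same for the moment, N m; "grip_width": finger opening in m.
Only numpy, scipy, OpenCV 4.12 (cv2) and the standard library are available. Lean on these libraries where they do the work, as an engineer would, in place of code of your own. Each camera call takes 0.05 s, during which the arm holds its last target. There are 200 camera calls.

## Working session

There is one attempt and no reset: what is moved stays moved. The work goes in short steps, Python scripts to look and compute and a tool call to move; the robot and the scene stay as the last step left them, time stands still between calls to the robot, and variables do not carry over. Pictures are saved under pics/ and viewed, about 8 in all and at most 12, crops included, and the job is handed in when it is done.

Besides the shell and the picture viewer there is one more tool, called in YAML: its name, and indented under it one key for each argument. arm_command: Moves the arm, as the interface text tells. Its arguments: {"type":"object","properties":{"increments":{"type":"array","items":{"type":"array"}},"newtons":{"type":"number"}},"required":["increments"]}

```bash
mkdir -p pics
python3 - <<'E'
from bench import r
import cv2
for n in("scene","top"):
    cv2.imwrite(f"pics/{n}0.png",r.grab_frame(n)); m=r.camera_model(n); print(n,m["camera_matrix"],m["camera_from_world"])
o=r.get_obs(); print(o)
E
```

```text
scene [[467.59684296   0.         315.41389062]
 [  0.         467.59684296 191.64067367]
 [  0.           0.           1.        ]] [[ 0.44302851  0.8964631   0.00892497 -0.26586636]
 [ 0.75592711 -0.36818707 -0.54130628 -0.36571467]
 [-0.48197505  0.24656074 -0.84077812  1.51064518]
 [ 0.          0.          0.          1.        ]]
top [[363.85193985   0.         322.90633617]
 [  0.         363.85193985 202.72980302]
 [  0.           0.           1.        ]] [[-0.02476207 -0.9996387   0.0104552   0.03114272]
 [-0.9941473   0.02352324 -0.105441    0.58745843]
 [ 0.10515697 -0.01300495 -0.9943706   0.90305793]
 [ 0.          0.          0.          1.        ]]
{'clock': 0.1, 'joints': array([-1.39313056,  0.4777224 ,  0.02235262,  1.55634065, -0.01150829,
        1.10929758, -0.0830649 ]), 'qvel': array([-1.04363067e-03, -2.67423404e-03,  6.85426394e-05, -3.14576391e-03,
        1.21931995e-03,  7.36008947e-05,  2.82063098e-04]), 'tau': array([ 4.57763497e-03, -5.97762930e+01,  1.61358386e+00, -2.81955045e+01,
        1.27685085e-02,  5.04531810e-03,  1.88757554e-05]), 'tcp_pos': array([0.19014806, 0.64714247, 0.24742482]), 'orientation': array([ 2.51423128e+00,  1.88188725e+00, -1.94667217e-03]), 'contact_force': array([-0.54975282,  0.54514551,  0.13717207]), 'moment': array([ 0.00829215, -0.03470545, -0.00027935]), 'grip_width': 0.08534609703227525}
```

View pics/scene0.png

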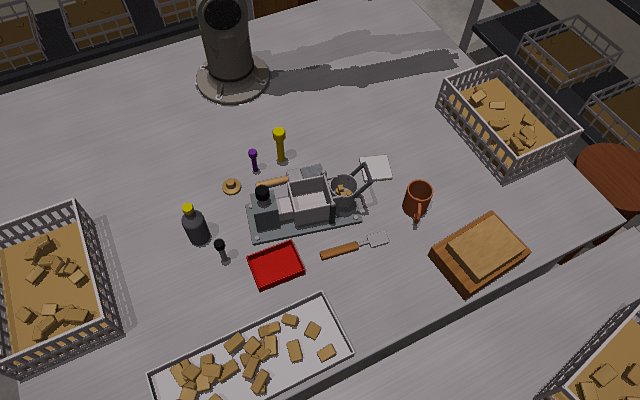

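View pics/top0.png

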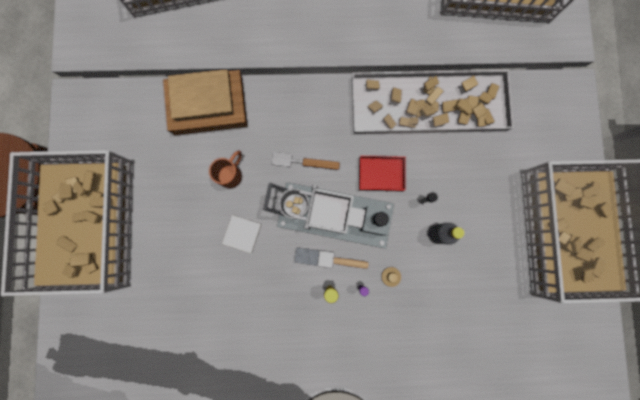

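The top view shows the press centred near (330,212), with the pot to its left and the knob at (380,219). Candidates for the plunger, as scene pixels:
- black knob in the bore block (263,193)
- small black one (221,247)
- purple (253,155)
- yellow (280,135)

The one at (263,193) fits: it is black, the larger of the two black ones, and sits in the bore. I'll confirm it in an enlarged crop.

Run:
```python
import cv2,numpy as np
a=cv2.imread("pics/scene0.png")[130:270,200:410]; b=cv2.imread("pics/top0.png")[165:260,250:450]
a=cv2.resize(a,None,fx=3.6,fy=3.6,interpolation=cv2.INTER_CUBIC)[:, :756]
b=cv2.resize(b,None,fx=4,fy=4,interpolation=cv2.INTER_CUBIC)
cv2.imwrite("pics/ca.png",a);cv2.imwrite("pics/cb.png",b)
```

```text
(no output)
```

View pics/ca.png

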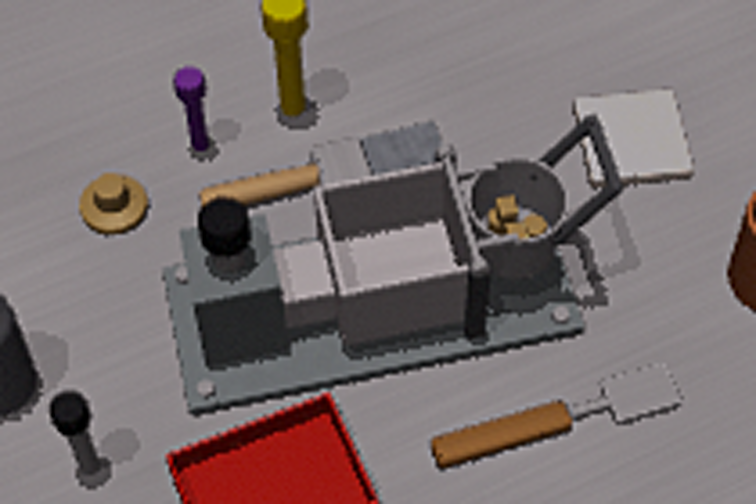

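View pics/cb.png

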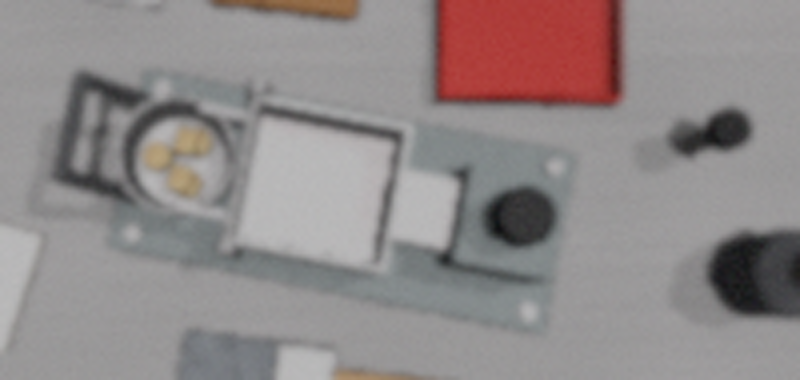

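The crops confirm the plunger as the large black knob standing in the bore block: scene (262,193), top (381,219). The small black one stands free on the bench. Next I fit the press pose to these pixels.

```bash
cat > h.py <<'E'
from bench import r
import numpy as np, cv2
M={n:r.camera_model(n) for n in("scene","top")}
def proj(n,P):
    P=np.atleast_2d(P);T=M[n]["camera_from_world"];q=(P@T[:3,:3].T+T[:3,3])@M[n]["camera_matrix"].T
    return q[:,:2]/q[:,2:]
def press(p,L):
    c,s=np.cos(p[2]),np.sin(p[2]);L=np.atleast_2d(L)
    return np.c_[p[0]+c*L[:,0]-s*L[:,1],p[1]+s*L[:,0]+c*L[:,1],L[:,2]]
E
python3 - <<'E'
from h import *
from scipy.optimize import least_squares
S=lambda u,v:("scene",200+u/3.6,130+v/3.6)
T=lambda u,v:("top",250+u/4,165+v/4)
def pts(p):
    t,h=p[3],p[4]
    return [((.06,-.162,t),S(190,408)),((.06,.127,t),S(583,324)),((-.06,-.162,t),S(165,268)),
    ((.06,-.162,t),T(575,155)),((-.06,-.162,t),T(545,330)),((-.06,.127,t),T(110,245)),((.06,.127,t),T(145,72)),
    ((0,-.115,.141),S(225,226)),((0,-.115,.141),T(523,215)),((0,h+.098,.14),S(607,153)),((0,h+.098,.14),T(72,130))]
def f(p): return np.concatenate([(proj(q[0],press(p,l))[0]-q[1:]) for l,q in pts(p)])
s=least_squares(f,[.55,-.03,-.18,.01,.048],loss="soft_l1")
print(s.x); print(f(s.x).reshape(-1,2).round(1))
p=s.x
for k,l in dict(bar=(0,p[4]+.098,.14),hinge=(0,p[4],.105),knob=(0,-.115,.141)).items(): print(k,press(p,l).round(4))
print(cv2.Rodrigues(r.get_obs()["orientation"])[0].round(3))
E
```

```text
[ 0.56078105  0.00177408 -0.21664801  0.01245787  0.047852  ]
[[-0.4  0.7]
 [ 0.4  0.4]
 [-1.1 -0.1]
 [ 0.1 -0.6]
 [-0.3  0.9]
 [-1.   0.8]
 [-0.4 -0.8]
 [-0.4  0.5]
 [-0.3  0.4]
 [-1.2 -0.1]
 [-0.8 -0.3]]
bar [[0.5921 0.1442 0.14  ]]
hinge [[0.5711 0.0485 0.105 ]]
knob [[ 0.5361 -0.1105  0.141 ]]
[[ 0.282  0.959 -0.   ]
 [ 0.959 -0.282 -0.002]
 [-0.002  0.    -1.   ]]
```

arm_command:
  increments:
    - [[0.402, -0.504, -0.03], [0, 0, 0.069], 100]
    - [[0.402, -0.504, -0.03], [0, 0, 0.069], 100]
    - [[0.402, -0.504, -0.03], [0, 0, 0.069], 100]
    - [[0.402, -0.504, -0.03], [0, 0, 0.069], 100]
    - [[0.402, -0.504, -0.03], [0, 0, 0.069], 100]
    - [[0.402, -0.504, -0.03], [0, 0, 0.069], 100]
    - [[0.402, -0.504, -0.03], [0, 0, 0.069], 100]
    - [[0.402, -0.504, -0.03], [0, 0, 0.069], 100]
    - [[0.402, -0.504, -0.03], [0, 0, 0.069], 100]
    - [[0.402, -0.504, -0.03], [0, 0, 0.069], 100]
  newtons: 20

```text
clock: 1.1
tcp_pos: [0.5025, 0.2553, 0.2248]
orientation: [-2.448, -1.968, 0.0]
contact_force: [0.9, 0.6, 0.0]
grip_width: 0.0854
```

arm_command:
  increments:
    - [[0, 0, 0], [0, 0, 0], 100]
    - [[0, 0, 0], [0, 0, 0], 100]

```text
clock: 1.3
tcp_pos: [0.5022, 0.2556, 0.2247]
orientation: [2.452, 1.964, -0.001]
contact_force: [-1.2, 0.3, -0.0]
grip_width: 0.0854
```

arm_command:
  increments:
    - [[0.03, -0.037, 0], [0, 0, 0.004], 100]
    - [[0.06, -0.074, 0], [0, 0, 0.004], 100]
    - [[0.09, -0.1115, 0], [0, 0, 0.004], 100]
    - [[0.09, -0.1115, -0.03], [0, 0, 0.004], 100]
    - [[0.09, -0.1115, -0.05], [0, 0, 0.004], 100]
    - [[0.09, -0.1115, -0.05], [0, 0, 0.004], 100]
    - [[0.09, -0.1115, -0.05], [0, 0, 0.004], 100]

```text
clock: 2.0
tcp_pos: [0.5911, 0.1474, 0.1751]
orientation: [-2.442, -1.975, 0.001]
contact_force: [-0.3, 1.0, 0.4]
grip_width: 0.0853
```

Run:
```python
from h import *
im=r.grab_frame("scene"); cv2.imwrite("pics/s1.png",cv2.resize(im[100:270,200:430],None,fx=3.4,fy=3.4,interpolation=cv2.INTER_CUBIC))
print(r.get_obs()["tcp_pos"])
```

```text
[0.59177402 0.14728603 0.17594371]
```

View pics/s1.png

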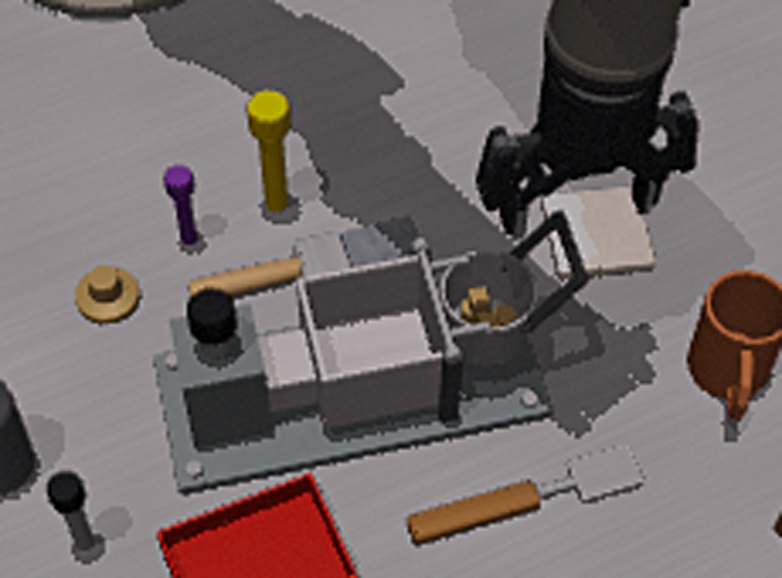

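The open fingers, at (505,205) and (650,190) in the crop, straddle the handle bar at (570,245). Next I go down and close.

arm_command:
  increments:
    - [[0, -0.003, -0.02], [0, 0, 0], 100]
    - [[0, -0.003, -0.038], [0, 0, 0], 100]
    - [[0, -0.003, -0.038], [0, 0, 0], 50]
    - [[0, -0.003, -0.038], [0, 0, 0], 0]
    - [[0, -0.003, -0.038], [0, 0, 0], 0]
    - [[0, -0.003, -0.038], [0, 0, 0], 0]
    - [[0, -0.003, -0.038], [0, 0, 0], 0]
    - [[0, -0.003, -0.038], [0, 0, 0], 0]
  newtons: 25

```text
clock: 2.85
tcp_pos: [0.5924, 0.1439, 0.1379]
orientation: [-2.444, -1.973, -0.004]
contact_force: [0.5, 2.2, 2.6]
grip_width: 0.0088
```

```bash
python3 -c "
import numpy as np
R=np.hypot(98,35);a=np.arctan2(35,98)
for p in np.arange(0,2.35,.1):
  h=R*np.cos(a+p)-98;print(round(p,1),np.round([.215*h,.977*h,R*np.sin(a+p)-35],1))"
```

```text
0.0 [0. 0. 0.]
0.1 [-0.9 -3.9  9.6]
0.2 [-1.9 -8.7 18.8]
0.3 [ -3.2 -14.4  27.4]
0.4 [ -4.6 -20.9  35.4]
0.5 [ -6.2 -28.1  42.7]
0.6 [ -7.9 -36.   49.2]
0.7 [ -9.8 -44.5  54.9]
0.8 [-11.8 -53.6  59.7]
0.9 [-13.9 -63.   63.5]
1.0 [-16.  -72.8  66.4]
1.1 [-18.2 -82.8  68.2]
1.2 [-20.4 -92.9  69. ]
1.3 [ -22.7 -103.1   68.8]
1.4 [ -24.9 -113.2   67.5]
1.5 [ -27.1 -123.1   65.2]
1.6 [ -29.2 -132.7   61.9]
1.7 [ -31.2 -142.    57.7]
1.8 [ -33.2 -150.8   52.5]
1.9 [ -35.  -159.1   46.4]
2.0 [ -36.7 -166.7   39.5]
2.1 [ -38.2 -173.6   31.9]
2.2 [ -39.6 -179.7   23.6]
2.3 [ -40.7 -185.    14.8]
```

arm_command:
  increments:
    - [[-0.0009, -0.0039, 0.0096], [0, 0, 0], 0]
    - [[-0.0019, -0.0087, 0.0188], [0, 0, 0], 0]
    - [[-0.0032, -0.0144, 0.0274], [0, 0, 0], 0]
    - [[-0.0046, -0.0209, 0.0354], [0, 0, 0], 0]
    - [[-0.0062, -0.0281, 0.0427], [0, 0, 0], 0]
    - [[-0.0079, -0.036, 0.0492], [0, 0, 0], 0]
    - [[-0.0098, -0.0445, 0.0549], [0, 0, 0], 0]
    - [[-0.0118, -0.0536, 0.0597], [0, 0, 0], 0]
    - [[-0.0139, -0.063, 0.0635], [0, 0, 0], 0]
    - [[-0.016, -0.0728, 0.0664], [0, 0, 0], 0]

```text
clock: 3.85
tcp_pos: [0.5765, 0.0726, 0.2056]
orientation: [-2.442, -1.974, -0.007]
contact_force: [-1.6, 6.4, 8.3]
grip_width: 0.0089
```

arm_command:
  increments:
    - [[-0.0022, -0.01, 0.0018], [0, 0, 0], 0]
    - [[-0.0044, -0.0201, 0.0026], [0, 0, 0], 0]
    - [[-0.0067, -0.0303, 0.0024], [0, 0, 0], 0]
    - [[-0.0089, -0.0404, 0.0011], [0, 0, 0], 0]
    - [[-0.0111, -0.0503, -0.0012], [0, 0, 0], 0]
    - [[-0.0132, -0.0599, -0.0045], [0, 0, 0], 0]
    - [[-0.0152, -0.0692, -0.0087], [0, 0, 0], 0]
    - [[-0.0172, -0.078, -0.0139], [0, 0, 0], 0]
    - [[-0.019, -0.0863, -0.02], [0, 0, 0], 0]
    - [[-0.0207, -0.0939, -0.0269], [0, 0, 0], 0]

```text
clock: 4.85
tcp_pos: [0.5547, -0.025, 0.1758]
orientation: [-2.445, -1.973, 0.001]
contact_force: [0.2, 2.6, -0.2]
grip_width: 0.0089
```

arm_command:
  increments:
    - [[-0.0008, -0.0035, -0.0038], [0, 0, 0], 0]
    - [[-0.0015, -0.0069, -0.0076], [0, 0, 0], 0]
    - [[-0.0022, -0.01, -0.0117], [0, 0, 0], 0]
    - [[-0.0029, -0.013, -0.0159], [0, 0, 0], 0]
    - [[-0.004, -0.0183, -0.0247], [0, 0, 0], 0]
    - [[-0.004, -0.0183, -0.0247], [0, 0, 0], 0]
    - [[-0.004, -0.0183, -0.0247], [0, 0, 0], 0]
    - [[-0.004, -0.0183, -0.0247], [0, 0, 0], 0]

```text
clock: 5.65
tcp_pos: [0.5509, -0.0422, 0.1517]
orientation: [-2.444, -1.973, 0.001]
contact_force: [0.0, 3.1, -1.3]
grip_width: 0.0089
```

Run:
```python
from h import *
a=r.grab_frame("scene")[120:260,220:400]; b=r.grab_frame("top")[160:260,260:440]
z=lambda i:cv2.resize(i,(600,int(600*i.shape[0]/i.shape[1])),interpolation=cv2.INTER_CUBIC)
v=np.vstack([z(a),z(b)]); cv2.imwrite("pics/s2.png",cv2.resize(v,None,fx=.74,fy=.74)); print(v.shape)
o=r.get_obs();print(o["tcp_pos"],o["contact_force"],o["moment"])
```

```text
(799, 600, 3)
[ 0.5509371  -0.04210451  0.15184838] [-0.85479246  2.849859   -2.10780059] [ 0.5420014   0.05511383 -0.10670209]
```

View pics/s2.png

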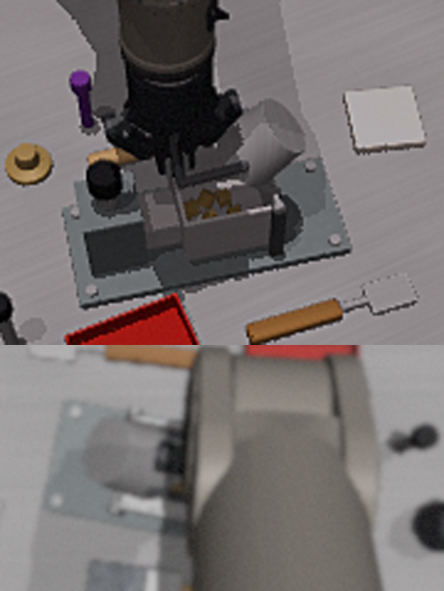

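The scene half shows the pot inverted at (270,145) and slugs in the hopper at (215,205). The measured bar height gives about 2.31 rad. Now I swing the pot back.

arm_command:
  increments:
    - [[0.0011, 0.0053, 0.0088], [0, 0, 0], 0]
    - [[0.0025, 0.0114, 0.0171], [0, 0, 0], 0]
    - [[0.004, 0.0183, 0.0247], [0, 0, 0], 0]
    - [[0.0057, 0.0259, 0.0316], [0, 0, 0], 0]
    - [[0.0075, 0.0342, 0.0377], [0, 0, 0], 0]
    - [[0.0095, 0.043, 0.0429], [0, 0, 0], 0]
    - [[0.0115, 0.0523, 0.0471], [0, 0, 0], 0]
    - [[0.0136, 0.0619, 0.0504], [0, 0, 0], 0]
    - [[0.0158, 0.0718, 0.0527], [0, 0, 0], 0]
    - [[0.018, 0.0819, 0.054], [0, 0, 0], 0]

```text
clock: 6.75
tcp_pos: [0.5696, 0.0404, 0.2072]
orientation: [2.444, 1.972, 0.002]
contact_force: [-1.1, -2.1, 3.1]
grip_width: 0.0086
```

arm_command:
  increments:
    - [[0.0023, 0.0102, 0.0002], [0, 0, 0], 0]
    - [[0.0045, 0.0203, -0.0006], [0, 0, 0], 0]
    - [[0.0067, 0.0303, -0.0024], [0, 0, 0], 0]
    - [[0.0088, 0.0401, -0.0053], [0, 0, 0], 0]
    - [[0.0109, 0.0495, -0.0091], [0, 0, 0], 0]
    - [[0.0129, 0.0586, -0.0139], [0, 0, 0], 0]
    - [[0.0148, 0.0671, -0.0196], [0, 0, 0], 0]
    - [[0.0165, 0.075, -0.0261], [0, 0, 0], 0]
    - [[0.0181, 0.0822, -0.0334], [0, 0, 0], 0]
    - [[0.0195, 0.0887, -0.0414], [0, 0, 0], 0]

```text
clock: 7.75
tcp_pos: [0.5891, 0.1287, 0.1639]
orientation: [2.444, 1.972, 0.001]
contact_force: [4.4, -1.3, 0.2]
grip_width: 0.0088
```

arm_command:
  increments:
    - [[0.0013, 0.0057, -0.0086], [0, 0, 0], 0]
    - [[0.0023, 0.0105, -0.0178], [0, 0, 0], 0]
    - [[0.0028, 0.0128, -0.0226], [0, 0, 0], 0]
    - [[0.0032, 0.0144, -0.0265], [0, 0, 0], 0]
    - [[0.0032, 0.0144, -0.0272], [0, 0, 0], 0]
    - [[0.0032, 0.0144, -0.0272], [0, 0, 0], 0]
    - [[0.0032, 0.0144, -0.0272], [0, 0, 0], 0]

```text
clock: 8.45
tcp_pos: [0.5922, 0.143, 0.1368]
orientation: [2.445, 1.972, 0.001]
contact_force: [5.7, 0.0, -0.5]
grip_width: 0.0087
```

arm_command:
  increments:
    - [[0, 0, 0], [0, 0, 0], 30]
    - [[0, 0, 0], [0, 0, 0], 60]
    - [[0, 0, 0], [0, 0, 0], 60]
    - [[0, 0, 0], [0, 0, 0], 60]
    - [[0, 0, 0.04], [0, 0, 0], 80]
    - [[0, 0, 0.08], [0, 0, 0], 100]
    - [[0, 0, 0.12], [0, 0, 0], 100]
    - [[-0.008, -0.036, 0.12], [0, 0, 0], 100]
    - [[-0.018, -0.08, 0.12], [0, 0, 0], 100]
    - [[-0.028, -0.125, 0.12], [0, 0, 0], 100]

```text
clock: 9.45
tcp_pos: [0.5631, 0.017, 0.2575]
orientation: [-2.443, -1.975, -0.001]
contact_force: [1.1, -0.8, -0.9]
grip_width: 0.0852
```

arm_command:
  increments:
    - [[-0.009, -0.043, 0], [0, 0, 0], 100]
    - [[-0.018, -0.086, 0], [0, 0, 0], 100]
    - [[-0.028, -0.129, 0], [0, 0, 0], 100]
    - [[-0.028, -0.129, -0.04], [0, 0, 0], 100]
    - [[-0.028, -0.129, -0.06], [0, 0, 0], 100]
    - [[-0.028, -0.129, -0.06], [0, 0, 0], 100]
    - [[-0.028, -0.129, -0.06], [0, 0, 0], 100]

```text
clock: 10.15
tcp_pos: [0.5358, -0.1112, 0.1976]
orientation: [-2.444, -1.973, 0.001]
contact_force: [0.1, 0.0, 0.6]
grip_width: 0.0851
```

Run:
```python
from h import *
a=r.grab_frame("scene")[120:260,200:410]; b=r.grab_frame("top")[170:250,250:430]
z=lambda i:cv2.resize(i,(600,int(600*i.shape[0]/i.shape[1])),interpolation=cv2.INTER_CUBIC)
v=np.vstack([z(a),z(b)]); v=cv2.resize(v,None,fx=.88,fy=.88); cv2.imwrite("pics/s3.png",v); print(v.shape)
o=r.get_obs();print(o["tcp_pos"],o["contact_force"],o["moment"])
```

```text
(586, 528, 3)
[ 0.5366778  -0.11114801  0.19859792] [-0.33923502  0.03607201  0.5144317 ] [ 0.04336284  0.02060799 -0.00119384]
```

View pics/s3.png

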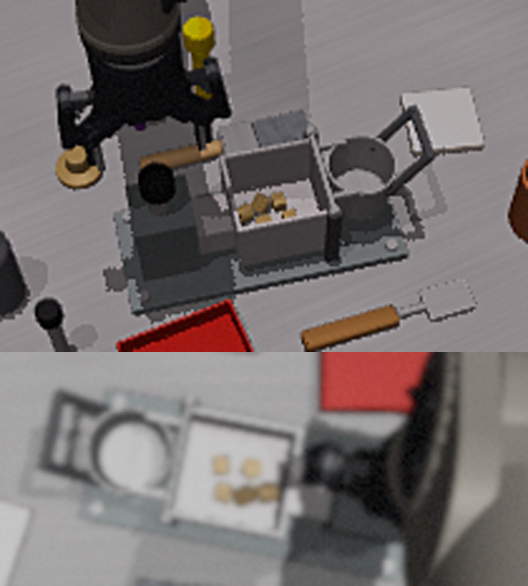

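The top half shows five slugs on the hopper floor, at (221,463), (252,467), (222,491), (245,494) and (268,492). The pot is empty and upright, and the gripper is centred over the knob. Next I go down to the knob.

arm_command:
  increments:
    - [[0, 0.0005, -0.03], [0, 0, 0], 100]
    - [[0, 0.0005, -0.058], [0, 0, 0], 100]
    - [[0, 0.0005, -0.058], [0, 0, 0], 60]
    - [[0, 0.0005, -0.058], [0, 0, 0], 48]
    - [[0, 0.0005, -0.058], [0, 0, 0], 30]
    - [[0, 0.0005, -0.058], [0, 0, 0], 30]
    - [[0, 0.0005, -0.058], [0, 0, 0], 30]
    - [[0, 0.0005, -0.058], [0, 0, 0], 30]
  newtons: 30

```text
clock: 11.05
tcp_pos: [0.5372, -0.111, 0.1411]
orientation: [2.443, 1.971, 0.004]
contact_force: [0.1, 0.3, 6.9]
grip_width: 0.0329
```

Run:
```python
from h import *
o=r.get_obs()
for k in("clock","tcp_pos","contact_force","moment","grip_width"):print(k,np.round(o[k],4))
```

```text
clock 11.05
tcp_pos [ 0.5372 -0.111   0.1411]
contact_force [0.136  0.3474 6.892 ]
moment [0.0323 0.1165 0.0125]
grip_width 0.0329
```

arm_command:
  increments:
    - [[0, 0, 0.002], [0, 0, 0], 30]
    - [[0, 0, 0.005], [0, 0, 0], 30]
    - [[0, 0, 0.009], [0, 0, 0], 30]
    - [[0, 0, 0.013], [0, 0, 0], 30]
    - [[0, 0, 0.017], [0, 0, 0], 30]
    - [[0, 0, 0.02], [0, 0, 0], 30]
    - [[0, 0, 0.02], [0, 0, 0], 30]
    - [[0, 0, 0.02], [0, 0, 0], 30]

```text
clock: 11.85
tcp_pos: [0.536, -0.1108, 0.1595]
orientation: [2.445, 1.973, 0.001]
contact_force: [1.5, 0.8, -0.5]
grip_width: 0.0327
```

Run:
```python
from h import *
o=r.get_obs()
for k in("clock","tcp_pos","contact_force","moment","grip_width"):print(k,np.round(o[k],4))
```

```text
clock 11.85
tcp_pos [ 0.536  -0.1108  0.1595]
contact_force [ 1.5122  0.7569 -0.511 ]
moment [ 0.1879 -0.5007  0.0232]
grip_width 0.0327
```

Run:
```python
from h import *
a=r.grab_frame("scene")[140:250,220:330]
cv2.imwrite("pics/s4.png",cv2.resize(a,(500,500),interpolation=cv2.INTER_CUBIC))
for k in range(4):
    r.grab_frame("scene");o=r.get_obs();print(np.round(o["tcp_pos"],4),np.round(o["contact_force"],2),np.round(o["moment"],2))
p=[.5608,.0018,-.2166]
for z in(.102,.127,.147,.155): print(z,((proj("scene",press(p,(0,-.115,z)))-[220,140])*500/110).round(0))
```

```text
[ 0.5359 -0.1108  0.1593] [ 2.81 -0.43 -0.56] [ 0.19 -0.63 -0.02]
[ 0.5359 -0.1108  0.1593] [ 1.97  0.78 -1.74] [ 0.18 -0.67  0.06]
[ 0.5359 -0.1108  0.1593] [ 3.42  0.89 -1.44] [ 0.25 -0.58 -0.01]
[ 0.5359 -0.1108  0.1593] [ 2.83  0.5  -1.03] [ 0.19 -0.56  0.02]
0.102 [[198. 281.]]
0.127 [[194. 257.]]
0.147 [[190. 236.]]
0.155 [[189. 228.]]
```

View pics/s4.png

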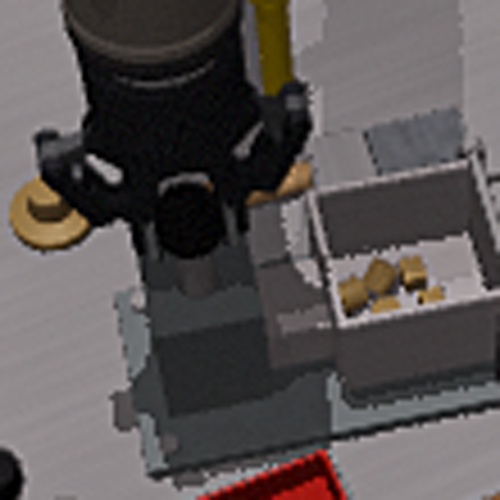

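The slugs are all still in the hopper. The knob's bottom edge at (192,257) stands about 18 px (about 18 mm) higher than before, so the plunger is following with no slip. I lift the rest now.

arm_command:
  increments:
    - [[0.0005, 0, 0.004], [0, 0, 0], 30]
    - [[0.0005, 0, 0.008], [0, 0, 0], 30]
    - [[0.0005, 0, 0.012], [0, 0, 0], 30]
    - [[0.0005, 0, 0.016], [0, 0, 0], 30]
    - [[0.0005, 0, 0.019], [0, 0, 0], 30]
    - [[0.0005, 0, 0.021], [0, 0, 0], 30]
    - [[0.0005, 0, 0.0215], [0, 0, 0], 30]
    - [[0.0005, 0, 0.0215], [0, 0, 0], 30]
    - [[0.0005, 0, 0.0215], [0, 0, 0], 30]

```text
clock: 13.0
tcp_pos: [0.5362, -0.1109, 0.1807]
orientation: [-2.445, -1.973, 0.0]
contact_force: [0.9, -0.9, -1.2]
grip_width: 0.0331
```

Run:
```python
from h import *
a=r.grab_frame("scene")[120:250,200:400]
cv2.imwrite("pics/s5.png",cv2.resize(a,None,fx=4,fy=4,interpolation=cv2.INTER_CUBIC))
for k in range(3):
    r.grab_frame("scene");o=r.get_obs();print(np.round(o["tcp_pos"],4),np.round(o["contact_force"],2),np.round(o["moment"],2),o["grip_width"])
p=[.5608,.0018,-.2166]
f=np.array([.89,-.46,0])*.017
for n,z,k in(("block front lip",.102,.59),("knob bottom L=0",.127,1),("L=18.3",.1453,1),("L=40",.167,1)): print(n,((proj("scene",press(p,(0,-.115,z))+f*k)-[200,120])*4).round(0))
```

```text
[ 0.5362 -0.1109  0.1807] [-0.03  1.   -0.61] [ 0.05 -0.25 -0.01] 0.0328695553483011
[ 0.5362 -0.1109  0.1807] [ 0.6   0.03 -2.06] [ 0.02 -0.28  0.01] 0.03290535646375654
[ 0.5362 -0.1109  0.1807] [ 1.08 -0.09 -2.67] [ 0.06 -0.25  0.03] 0.03304290297636043
block front lip [[253. 342.]]
knob bottom L=0 [[248. 330.]]
L=18.3 [[245. 314.]]
L=40 [[242. 294.]]
```

View pics/s5.png

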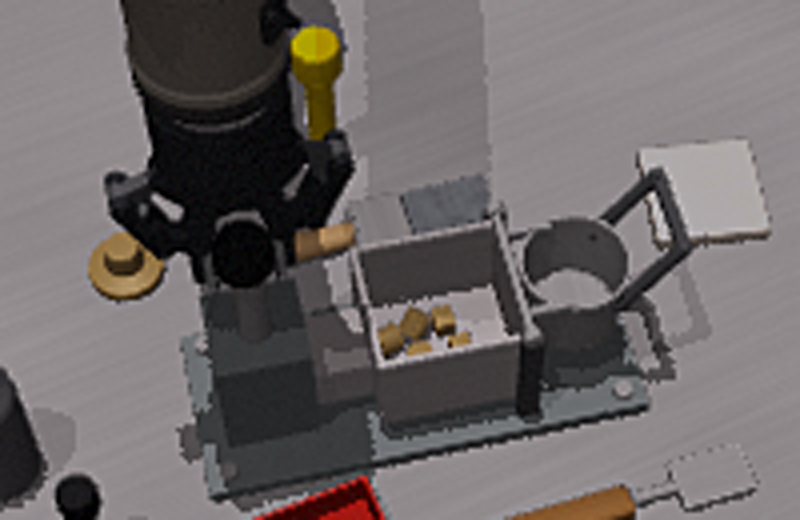

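The knob's bottom edge at (243,289) is close to the 294 expected for a 40 mm draw. The shaft is still in the bore at (253,340), the slugs are in the hopper and the pot is upright. TCP rise since the grip is 39.6 mm, so I'm handing in.

```bash
python3 -c "
from bench import r
print(r.hand_in())"
```

```text
the job is handed in; nothing more can be done
None
```

The job is done and handed in at about 13 s of the 62 s allowed.

- **Pot:** I tipped it by its handle bar to about 2.31 rad, then swung it back upright. A look after release showed all five slugs on the hopper floor and the pot empty.
- **Plunger:** I gripped it by the black knob and drew it straight up. The tool rose 39.6 mm from where it gripped, and the arm is still holding it there with a grip of 30 N. The last picture shows the shaft still in the bore; its knob edge is about 5 enlarged pixels above the 40 mm mark, which is a few mm and within how well I can read it.
- **Forces:** The wrist forces I read stayed under about 11 N. Sideways force on the plunger was about 3 N halfway up and about 1 N at the end.
- **Loose end:** The downward force with the plunger raised read only 0.6 to 2.7 N, a little low for its 2 to 4.5 N weight. The pictures show it following the gripper, so I put this down to sensor noise or bias.
- **Bystanders:** I did not touch any on purpose, and those visible in the pictures showed no movement. I did not measure each one.

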